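Pack the stone-painting kit and slide the lid shut

TASK

Pack the stone-painting kit into the wooden box with the heavy things at the bottom: set the white painted stone flat on the box floor beside the blue one, then lay the light tray of paint pots flat on top, across both stones. Set both down gently, do not drop them. Then push the sliding lid fully home until the spring catch pops up behind it, leaving the blue stone where it lies (a small nudge is fine) and the other things on the table undisturbed.

Things in the scene. Friction and masses are not known exactly. Their poses are not given: they have to be found in the camera images.
- kit_box: Wooden sliding-lid box, fixed. Origin: on the table under the main compartment's centre; z up, y lengthwise to the end where the lid slides out. Inside x -75 to 75, y -100 to 100 mm, floor at z 6, free up to z 71 (lid underside), rim z 83. Outside x -87 to 87, y -112 to 160; y 106 to 150 is a small end compartment under the lid. Side walls 12 mm, grooved for the lid.
- lid (a joint): Plywood sliding lid, 160 x 264 x 5.5 mm, top at z 77 mm. Value (m): 0 shut (hard stop), grows as it slides out along the box's +y, at most 0.215; starts 0.200 to 0.215. Its inner edge lies at box y = value - 104 mm. About 5 N of friction; it stays where left. On its outer end stands a wooden pull batten, 90 mm along x, 12 mm thick, top at z 96 mm.
- lid_push (a point): Centre of the outer face of the lid's pull batten, at box x 0, y = 160 mm + lid value, z 87 mm (10 mm above the lid's top). Axes as the box; push here along the box's -y to shut the lid.
- catch (a joint): Steel spring catch, 24 mm wide, in a brass housing outside the middle of the box end where the lid goes in. Value (m): 0 up, about 0.003 held down by the lid over it. When the lid is fully shut it springs up behind the lid's outer edge (box y 162 to 169, top z 74.5 mm, below the lid's top) and locks it; fingertips kept above z 78 mm do not hold it down.
- stone_white: White painted stone with pink flowers, a block with rounded edges 120 mm long (its x), 58 wide (its y), 34 high, 0.4 to 0.75 kg. Origin: centre of its underside. It lies flat on the table left or right of the box.
- stone_blue: Blue painted stone, same shape and size (120 mm along its x, 58 along its y, 34 high), origin at the centre of its underside. It already lies on the box floor in the half away from the lid, long side across the box, centred at box y -53 to -63 mm, and stays there.
- pots: Light white plastic tray of six coloured paint pots, 168 mm long (its x), 30 wide (its y); tray sides 18 high, pot lids up to 26, about 0.11 kg. Origin: centre of its underside. It lies flat on the table, on the other side of the box from the white stone. It fits the box only lengthwise, along the box's y, on the two stones (their tops at z 40 mm).
- bowl: Black plastic bowl, 140 mm across, 45 mm high, a thin black stick in it, behind the box. Bystander; origin at its underside.
- liner_red: Dark red squeeze bottle with a white pointed tip, 38 mm across, 110 mm high, standing behind the box. Bystander; origin at its underside.
- liner_plum: Dark plum squeeze bottle with a white pointed tip, 38 mm across, 110 mm high, standing behind the box. Bystander; origin at its underside.
- paint_tube: Dark blue paint tube with lilac cap, 110 mm long, 28 mm thick, lying between the robot and the box. Bystander; origin at its underside.
- pebble: Round grey unpainted pebble, 68 mm across, 33 mm high, left of the box. Bystander; origin at its underside.
- water_cup: Clear plastic cup, 72 mm across, 85 mm high, behind the box on the right. Bystander; origin at its underside.
- clay_dish: Terracotta bowl, 120 mm across, 40 mm high, right of the box. Bystander; origin at its underside.
- pot_pair: Two joined paint pots (lilac, pink) on a white strip 56 mm long, 30 mm high, between the robot and the box. Bystander; origin at its underside.
Mind the look-alikes: they are no part of the job. What is meant by the stone_white is not green, and is the larger of those in its own colour. There is more than one size of the pots; the one meant has the size given above.

How it is judged:
On the way, in this order (a step that is already met when the one before it is completed fails the run):
1. the white stone lies flat on the box floor beside the blue one, let go (z of stone_white in the frame of kit_box between 0.002 and 0.01 m and x of stone_white in the frame of kit_box between -0.075 and 0.075 m and y of stone_white in the frame of kit_box between -0.1 and 0.1 m and angle between stone_white's own z axis and vertical below 0.09 rad and contact force between the fingers and stone_white below 0.05 N and linear speed of stone_white below 0.02 m/s), for 0.2 s.
2. the tray of pots lies flat on both stones, let go (z of pots in the frame of kit_box between 0.036 and 0.045 m and x of pots in the frame of kit_box between -0.062 and 0.062 m and y of pots in the frame of kit_box between -0.03 and 0.03 m and angle between pots's own z axis and vertical below 0.09 rad and contact force between the fingers and pots below 0.05 N and linear speed of pots below 0.02 m/s), for 0.2 s.
3. the lid is fully shut and the catch has sprung up behind it (value of joint lid below 0.0035 m and value of joint catch below 0.0012 m), for 0.2 s.
At the end, for the whole second after the job is handed in: Both stones flat (5 degrees) on the main compartment's floor, the tray of pots flat across both (underside 36 to 45 mm over the table, centre within 30 mm of the middle lengthwise), all at rest; the lid within 3.5 mm of its stop and the catch up behind it (within 1.2 mm) (all of step 3 and z of stone_white in the frame of kit_box between 0.002 and 0.01 m and x of stone_white in the frame of kit_box between -0.075 and 0.075 m and y of stone_white in the frame of kit_box between -0.1 and 0.1 m and angle between each of stone_white, stone_blue, pots's own z axis and vertical below 0.09 rad and z of stone_blue in the frame of kit_box between 0.002 and 0.01 m and x of stone_blue in the frame of kit_box between -0.075 and 0.075 m and y of stone_blue in the frame of kit_box between -0.1 and 0.1 m and z of pots in the frame of kit_box between 0.036 and 0.045 m and x of pots in the frame of kit_box between -0.062 and 0.062 m and y of pots in the frame of kit_box between -0.03 and 0.03 m and linear speed of each of stone_white, stone_blue, pots below 0.02 m/s); the robot touches nothing.
It fails at once if the white stone or the tray of pots is dropped (falls faster than 0.55 m/s out of the fingers, a fall of about 15 mm) ((linear speed of stone_white above 0.55 m/s and contact force between the fingers and stone_white below 0.05 N) or (linear speed of pots above 0.55 m/s and contact force between the fingers and pots below 0.05 N)).
It fails at once if the blue stone is shifted by more than 25 mm (distance of stone_blue from where it was at the start of the episode above 0.025 m).
It fails at once if one of the other things on the table is shifted by more than 30 mm (distance of any of bowl, liner_red, liner_plum, paint_tube, pebble, water_cup, clay_dish, pot_pair from where it was at the start of the episode above 0.03 m).
It also fails if it takes over 69 s, if anything falls off the work surface, if the arm or the gripper's body presses on something with over 40 N, if the wrist force passes 120 N, or if a joint passes its speed limit or range.

ROBOT

A 7-joint arm with a two-finger parallel gripper is mounted at the origin on the work surface. World frame = base frame: x ahead of the robot, y to its left, z up, the work surface at z = 0. Lengths are in m, angles in rad, forces in N, time in s.
With the tool pointing down it reaches from about 0.425 to 1.025 m from the base axis. Payload 9.4 kg.
Tool frame: the origin (TCP) lies at the very end of the fingers, on their centre line; the grasp point (between the pads) lies 19 mm behind it; z points along the fingers, y is the line along which they close (so a half turn about z gives the same grasp; the last joint's range is limited). The gripper opens to 93 mm and grips with 3 to 60 N. Pads are 15 mm wide; open, the fingers measure 128 mm over their backs; the gripper's body (75 mm by 188 mm) begins 65 mm behind the grasp point.
Start: joints at [1.251, 0.599, -0.003, 1.599, 0.002, 0.943, -0.08], TCP at [0.174, -0.704, 0.219] pointing down, gripper open.
Joint ranges: [-2.57, 2.57], [-0.35, 1.97], [-1.29, 1.29], [0.11, 2.56], [-1.05, 4.19], [0.11, 1.86], [-2.63, 2.63]. Speed limits (rad/s): [2.22, 2.22, 3.01, 3.01, 3.14, 3.14, 3.14].

INTERFACE

Orientations are given as a unit quaternion [w, x, y, z].
In Python, from station import r gives the robot as it stands.
- The arm moves only by the tool step_arm, never from a script. Its argument "plan" is a list of rows, each a list of 6 numbers: the shift along the tool's x, y, z in cm, then the turn, a rotation vector about the tool's x, y, z in rad. A call has exactly 10 rows; each row shifts and turns the commanded pose from where the row before left it, along the tool's axes as they then stand; what a row does not reach is not made up. A row lasts 1/8 s, in which the tool goes at most 62.5 mm and 10.7 degrees, less where a joint would pass 70% of its speed; a pose out of reach is approached as far as the arm can. A call with a gripper value outside its range is refused whole. "gripper" is the opening, from 0 (shut) to 1 (fully open), set as the call begins (left out, the last holds). The fingers move at their own pace and stop on an object; the grip force is fixed at half the most. Time passes only in rows, so rows that do not move let the fingers close, or fill a call up. It gives the time, the measured TCP pose, the force, the opening and the grip force at its end, in the units of the state.
- r.read_state(): the state, without advancing time (a new reading comes with each control period).
- r.capture(name): name is "scene" or "top" or "wrist"; returns a dict with "image" (480x640x3 uint8, red, green, blue), "mtx" (3x3 intrinsics, pixels), "position" and "orientation" of the camera in the world; the wrist camera has in their place "hand_eye" (4x4, takes a point from camera to tool coordinates, whose origin is the TCP and whose axes are the flange's). Camera axes: x right, y down, z forward; pixel columns grow to the right and rows downward; lengths in m; the calibration is good to about 2 mm. A picture is of the moment at which its call begins: read the wrist's pose just before it. There is no depth.
- r.hand_in(): hands the job in; it is judged then, once.
Trained networks look in a picture, given as the dict that the camera call returned (one of the last four; its "shot" number tells which), for a name from the list of things; names that differ only in an ending like _2 or _b are one class to them, and where a whole thing is asked for, a point or a joint stands for the part that bears it (a point fixed in the world has none). Each returns a list of dicts, best first, with "conf" (0 to 1); they miss things now and then, are a little off and sometimes report something else, mostly with a low value. They report only what shows in the picture. A call takes as long as a camera call. They do not tell look-alikes from the thing itself.
- r.spot_in(query, picture): "position" ([x, y, z] in m, in the coordinates of the camera as it stood for that picture, good to about 4 mm: the middle of the surface that is visible of it).
- r.regions_of(query, picture): "region" (480x640 bool, what is visible of it).
- r.spot_point(query, picture): "position" ([x, y, z] in m, in the coordinates of the camera as it stood for that picture, good to about 4 mm: a listed point, or the origin of a listed thing).
The state is a dict: "time": time; "qpos": joint angles; "dq": joint speeds; "joint_torque": joint torques, N m; "position": TCP position; "tcp_rot": TCP orientation; "contact_force": force on the tool from outside, world axes, zero at the start; "ft_torque": the same for the moment, N m; "grip_width": opening from 0.0 (shut) to 1.0 (fully open); "finger_force": force on a finger pad.
Only numpy, scipy, OpenCV 4.12 (cv2) and the standard library are available. Lean on these libraries where they do the work, as an engineer would, in place of code of your own. Each camera call takes 0.05 s, during which the arm holds its last target. There are 200 camera calls.

## Working session

There is one attempt and no reset: what is moved stays moved. The work goes in short steps, Python scripts to look and compute and a tool call to move; the robot and the scene stay as the last step left them, time stands still between calls to the robot, and variables do not carry over. Pictures are saved under pics/ and viewed, at most 10 in all, crops included, and the job is handed in when it is done.

Besides the shell and the picture viewer there is one more tool, called as name(argument=value, ...), one argument or row to a line, values as JSON. step_arm: Moves the arm, as the interface text tells. Its arguments: {"type":"object","properties":{"plan":{"type":"array","items":{"type":"array","items":{"type":"number"}}},"gripper":{"type":"number"}},"required":["plan"]}

```bash
ls; mkdir -p pics
cat > h.py <<'E'
import numpy as np, cv2
from scipy.spatial.transform import Rotation as R
from station import r
def q2R(q): return R.from_quat([q[1],q[2],q[3],q[0]]).as_matrix()
def cam(name):
    s=r.read_state(); c=r.capture(name)
    if "hand_eye" in c:
        H=np.array(c["hand_eye"]); T=q2R(s["tcp_rot"])
        c["R"]=T@H[:3,:3]; c["t"]=T@H[:3,3]+np.array(s["position"])
    else:
        c["R"]=q2R(c["orientation"]); c["t"]=np.array(c["position"])
    return c
def save(c,n): cv2.imwrite("pics/"+n, cv2.cvtColor(c["image"],cv2.COLOR_RGB2BGR))
def world(c,p): return c["R"]@np.array(p)+c["t"]
def ray(c,uv,z):
    d=c["R"]@np.linalg.solve(np.array(c["mtx"]),[uv[0],uv[1],1.]); return c["t"]+d*(z-c["t"][2])/d[2]
def proj(c,p):
    q=np.array(c["mtx"])@(c["R"].T@(np.array(p)-c["t"])); return q[:2]/q[2]
E
python3 - <<'E'
from h import *
s=r.read_state(); print(s["time"],s["position"],s["tcp_rot"])
for n in ("top","scene"):
    c=cam(n); save(c,n+"0.png"); print(n,c["t"].round(3),c["R"].round(2).tolist())
    for q in ("kit_box","lid_push","stone_white","stone_blue","pots","bowl","liner_red","liner_plum","paint_tube","pebble","water_cup","clay_dish","pot_pair"):
        for d in r.spot_point(q,c):
            if d["conf"]>.2:
                w=world(c,d["position"]); print(n,q,round(d["conf"],2),w.round(3),proj(c,w).round())
E
```

```text
pics
0.0 [ 0.17417905 -0.70326723  0.21773614] [-7.70646004e-04  9.92635345e-01  1.21138142e-01 -1.69016347e-04]
top [ 0.356 -0.056  1.573] [[-0.01, -0.99, 0.12], [-1.0, 0.02, 0.01], [-0.01, -0.12, -0.99]]
top kit_box 0.62 [ 0.575 -0.162 -0.001] [353. 223.]
top lid_push 0.59 [ 0.5   -0.379  0.   ] [432. 249.]
top lid_push 0.57 [0.645 0.208 0.089] [214. 194.]
top stone_white 0.93 [ 0.5   -0.376 -0.001] [431. 249.]
top stone_white 0.86 [ 0.347 -0.368 -0.001] [430. 305.]
top stone_white 0.82 [ 0.315 -0.54   0.003] [495. 316.]
top stone_blue 0.87 [ 0.557 -0.214  0.007] [372. 229.]
top stone_blue 0.25 [0.64  0.209 0.091] [213. 196.]
top pots 0.89 [0.469 0.281 0.003] [192. 263.]
top pots 0.87 [ 0.456  0.39  -0.001] [153. 269.]
top pots 0.64 [0.246 0.284 0.004] [190. 346.]
top bowl 0.69 [ 0.787 -0.105  0.003] [331. 148.]
top liner_red 0.65 [ 0.798  0.039 -0.003] [279. 146.]
top liner_plum 0.53 [ 0.774  0.162 -0.002] [236. 155.]
top paint_tube 0.91 [ 0.384  0.069 -0.002] [270. 293.]
top pebble 0.85 [0.65  0.416 0.005] [144. 199.]
top water_cup 0.84 [ 0.714 -0.34   0.005] [416. 172.]
top clay
[... 665 characters left out ...]
-0.001] [430. 309.]
scene pots 0.7 [0.247 0.276 0.003] [478. 259.]
scene pots 0.69 [0.452 0.391 0.001] [468. 332.]
scene pots 0.38 [0.389 0.072 0.003] [386. 247.]
scene bowl 0.69 [ 0.786 -0.104  0.001] [235. 296.]
scene liner_red 0.53 [0.79  0.039 0.005] [271. 330.]
scene liner_plum 0.81 [0.78  0.161 0.005] [309. 358.]
scene paint_tube 0.95 [0.385 0.075 0.002] [388. 247.]
scene paint_tube 0.66 [0.654 0.418 0.002] [427. 394.]
scene pebble 0.6 [0.655 0.414 0.001] [425. 393.]
scene water_cup 0.69 [ 0.713 -0.34   0.003] [199. 231.]
scene clay_dish 0.87 [ 0.648 -0.449 -0.001] [193. 199.]
scene clay_dish 0.24 [ 0.497 -0.381 -0.001] [247. 185.]
scene pot_pair 0.79 [ 0.387 -0.131  0.   ] [333. 209.]
```

Run:
```python
import cv2
a=cv2.imread("pics/top0.png")
cv2.imwrite("pics/top0z.png",cv2.resize(a[130:380,110:530],(800,476),interpolation=cv2.INTER_CUBIC))
```

```text
(no output)
```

View pics/top0z.png

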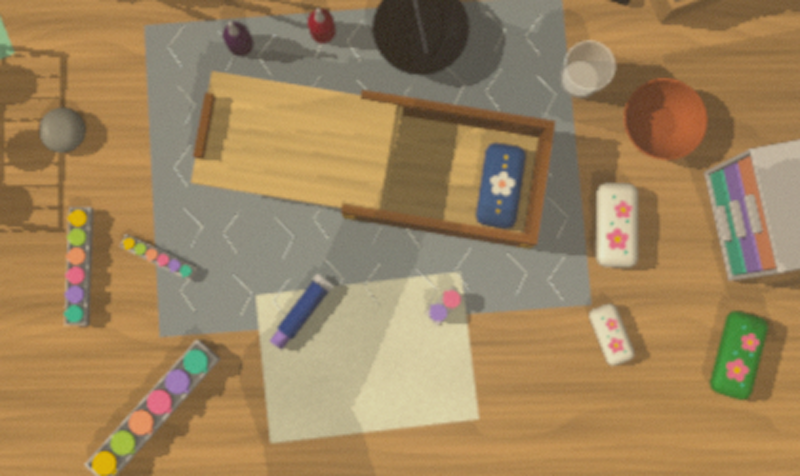

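View pics/scene0.png

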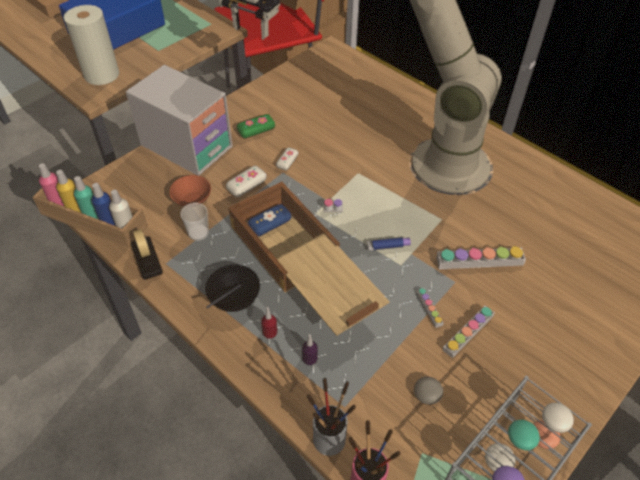

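Run:
```python
from h import *
c=cam("top")
for q in ("stone_white","pots"):
    for d in r.regions_of(q,c):
        if d["conf"]<.2: continue
        m=d["region"].astype(np.uint8); p=np.argwhere(m)[:,::-1]
        w=np.array([ray(c,u,0.03)[:2] for u in p],np.float32)
        print(q,round(d["conf"],2),p.mean(0).round(),cv2.minAreaRect(w*1000))
```

```text
stone_white 0.95 [497. 315.] ((317.0885009765625, -538.4744262695312), (58.353553771972656, 115.57413482666016), 71.22808837890625)
stone_white 0.83 [433. 247.] ((500.57147216796875, -376.66363525390625), (56.759342193603516, 117.41648864746094), 87.84188842773438)
stone_white 0.64 [430. 305.] ((346.42840576171875, -361.7373962402344), (83.17452239990234, 42.92058563232422), 19.949962615966797)
pots 0.86 [151. 269.] ((454.3604736328125, 386.6941833496094), (38.8658447265625, 167.58425903320312), 88.40927124023438)
pots 0.68 [189. 345.] ((250.02224731445312, 280.1866455078125), (44.12884521484375, 231.67532348632812), 46.958309173583984)
pots 0.57 [433. 247.] ((501.91461181640625, -376.7083740234375), (56.7475700378418, 114.72869873046875), 87.84188842773438)
pots 0.54 [267. 292.] ((384.5389404296875, 75.25054931640625), (31.134321212768555, 115.1392593383789), 51.119789123535156)
pots 0.51 [192. 264.] ((464.654052734375, 276.2920837402344), (112.27416229248047, 19.17144775390625), 62.89177322387695)
```

The large white stone is at top (433,247). Its look-alikes are the small white one at (430,305) and the green one at (497,315). The 168 mm tray is at top (151,269), with look-alikes at (192,264) (small) and (189,345) (large). A tall drawer cabinet stands at scene (180,120), so I'll approach the stone from its inner side.

step_arm(
  plan=[
    [3.2, -4.1, 0, 0, 0, 0],
    [3.2, -4.1, 0, 0, 0, 0],
    [3.2, -4.1, 0, 0, 0, 0],
    [3.2, -4.1, 0, 0, 0, 0],
    [3.2, -4.1, 0, 0, 0, 0],
    [3.2, -4.1, 0, 0, 0, 0],
    [5.1, 0.2, 0, 0, 0, 0],
    [5.1, 0.2, 0, 0, 0, 0],
    [5.1, 0.2, 0, 0, 0, 0.14],
    [5.0, 0.8, 0, 0, 0, 0.14],
  ],
  gripper=1,
)

```text
time: 2.8
position: [0.5038, -0.3896, 0.2189]
tcp_rot: [-0.0, 1.0, -0.02, 0.0]
contact_force: [-0.6, -0.9, -0.6]
grip_width: 1.001
finger_force: 0.0
```

```bash
cat >> h.py <<'E'
def pose():
    s=r.read_state(); M=q2R(s["tcp_rot"]); print("t",round(s["time"],2),"p",np.round(s["position"],4),"a",round(np.arctan2(M[1,0],M[0,0]),3),"q",np.round(s["qpos"],2)); return np.array(s["position"]),M
def outline(c,q,near,z,cmin=.2):
    best=None
    for d in r.regions_of(q,c):
        if d["conf"]<cmin: continue
        p=np.argwhere(d["region"])[:,::-1]
        w=np.array([ray(c,u,z)[:2] for u in p],np.float32)*1000
        rc=cv2.minAreaRect(w); print(q,round(d["conf"],2),p.mean(0).round(),np.round(rc[0],1),np.round(rc[1],1),round(rc[2],2))
E
python3 - <<'E'
from h import *
pose(); c=cam("wrist"); save(c,"w1.png")
print(c["t"].round(3),c["R"].round(2).tolist())
outline(c,"stone_white",0,0.034)
E
```

```text
t 2.8 p [ 0.5038 -0.3896  0.2189] a -0.041 q [ 0.54  0.49  0.04  1.81 -0.02  0.84 -1.02]
[ 0.582 -0.393  0.385] [[-0.04, -0.96, -0.28], [-1.0, 0.04, 0.01], [-0.0, 0.28, -0.96]]
stone_white 0.96 [304. 328.] [ 369.5 -366.6] [63.3 41. ] 20.79
stone_white 0.79 [444. 385.] [ 316.3 -552.6] [ 52.8 121.2] 55.04
stone_white 0.73 [311. 212.] [ 505. -381.] [ 57.4 115.5] 87.66
```

View pics/w1.png

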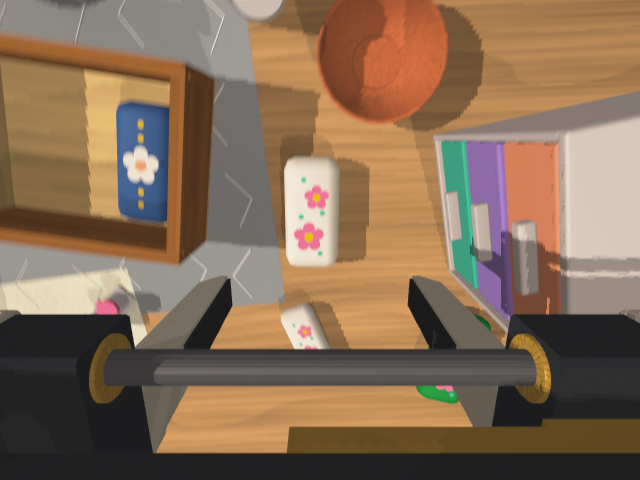

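The close view confirms the large white stone with pink flowers at wrist pixel (311,212), with the small white one at (304,328) and the green one at (440,385). I'm descending on it.

step_arm(
  plan=[
    [-0.1, -0.9, 3, 0, 0, 0],
    [0, 0, 5, 0, 0, 0],
    [0, 0, 5, 0, 0, 0],
    [0, 0, 4, 0, 0, 0],
    [0, 0, 2, 0, 0, 0],
    [0, 0, 1.2, 0, 0, 0],
    [0, 0, 0.8, 0, 0, 0],
    [0, 0, 0.4, 0, 0, 0],
    [0, 0, 0, 0, 0, 0],
    [0, 0, 0, 0, 0, 0],
  ],
  gripper=1,
)

```text
time: 4.15
position: [0.5017, -0.3818, 0.0053]
tcp_rot: [0.0, 1.0, -0.019, 0.0]
contact_force: [-0.1, -0.5, -0.7]
grip_width: 0.999
finger_force: 0.0
```

step_arm(
  plan=[
    [0, 0, 0, 0, 0, 0],
    [0, 0, 0, 0, 0, 0],
    [0, 0, 0, 0, 0, 0],
    [0, 0, 0, 0, 0, 0],
    [0, 0, 0, 0, 0, 0],
    [0, 0, 0, 0, 0, 0],
    [0, 0, 0, 0, 0, 0],
    [0, 0, 0, 0, 0, 0],
    [0, 0, -0.5, 0, 0, 0],
    [0, 0, -0.5, 0, 0, 0],
  ],
  gripper=0,
)

```text
time: 5.4
position: [0.501, -0.3817, 0.0145]
tcp_rot: [-0.0, 1.0, -0.019, -0.0]
contact_force: [-0.4, -0.9, -5.3]
grip_width: 0.623
finger_force: 30.0
```

step_arm(
  plan=[
    [0, 0, -3, 0, 0, 0],
    [0, 0, -5, 0, 0, 0],
    [0, 0, -5, 0, 0, 0],
    [0, 0, -5, 0, 0, 0],
    [1.4, -4, -1, 0, 0, 0],
    [1.4, -5.5, 0, 0, 0, 0],
    [1.4, -5.5, 0, 0, 0, 0],
    [1.4, -5.5, 0, 0, 0, 0],
    [1.4, -4, 0, 0, 0, 0],
    [0, -1.5, 0, 0, 0, 0.149],
  ],
  gripper=0,
)

```text
time: 6.65
position: [0.5818, -0.1209, 0.2046]
tcp_rot: [-0.001, 0.996, -0.092, 0.0]
contact_force: [-0.6, -1.7, -5.5]
grip_width: 0.62
finger_force: 30.0
```

Run:
```python
from h import *
pose(); c=cam("wrist"); save(c,"w2.png")
for q in ("kit_box","lid_push","stone_blue","stone_white"):
    for d in r.spot_point(q,c):
        if d["conf"]>.2: w=world(c,d["position"]); print(q,round(d["conf"],2),w.round(4),proj(c,w).round())
outline(c,"stone_blue",0,0.04)
```

```text
t 6.65 p [ 0.5818 -0.1209  0.2046] a -0.185 q [ 0.06  0.46  0.07  1.92 -0.05  0.76 -1.6 ]
stone_blue 0.88 [ 0.5624 -0.2159  0.003 ] [409. 214.]
stone_white 0.9 [ 0.5837 -0.1221  0.1975] [321. 283.]
stone_blue 0.94 [415. 216.] [ 565.6 -211.9] [ 58.4 116.1] 80.69
stone_blue 0.24 [119. 222.] [611.5  84.2] [266.3 179.5] 79.4
```

View pics/w2.png

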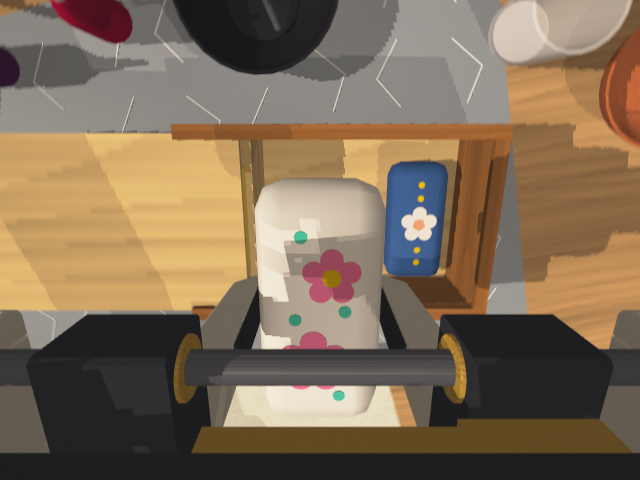

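Run:
```python
from h import *
# use pose as w2
s=r.read_state(); c=cam("wrist")
A=ray(c,(512.5,125.5),.083)[:2]; B=ray(c,(171.5,125),.083)[:2]
print(A,B,np.linalg.norm(A-B))
u=(B-A)/np.linalg.norm(B-A); v=np.array([u[1],-u[0]])
print("yaw from edge",np.degrees(np.arctan2(-u[0],u[1])))
O=A+112*1e-3*u-87e-3*v; print("O from A",O,"O from B",B-.160*u-.087*v)
L=ray(c,(239,138),.077)[:2]; print("lid edge box y",(L-O)@u,(L-O)@v)
b=np.array([.564,-.2125]); print("blue box",(b-O)@v,(b-O)@u)
for uv in ((463,138),(440,305)): 
    i=ray(c,uv,.083)[:2]; print((i-O)@v,(i-O)@u)
p=np.array(s["position"])[:2]; print("tcp box",(p-O)@v,(p-O)@u)
```

```text
[ 0.63796459 -0.29240951] [ 0.68829551 -0.02644446] 0.2706854453118086
yaw from edge -10.715870626072741
O from A [ 0.57330689 -0.16618597] O from B [ 0.57306247 -0.1674776 ]
lid edge box y 0.10710574846892065 0.07715765914970148
blue box -0.0005330194950816731 -0.04723689239052706
0.07741374751321688 -0.07380882202833211
-0.07037663310286064 -0.06998314392605953
tcp box -0.0003879959879435274 0.04092997377739123
```

step_arm(
  plan=[
    [0, 0.2, 3, 0, 0, 0],
    [0, 0, 4, 0, 0, 0],
    [0, 0, 4, 0, 0, 0],
    [0, 0, 3, 0, 0, 0],
    [0, 0, 2, 0, 0, 0],
    [0, 0, 1.3, 0, 0, 0],
    [0, 0, 0.8, 0, 0, 0],
    [0, 0, 0.6, 0, 0, 0],
    [0, 0, 0.3, 0, 0, 0],
    [0, 0, 0.2, 0, 0, 0],
  ],
  gripper=0,
)

```text
time: 8.25
position: [0.5809, -0.1264, 0.0128]
tcp_rot: [0.0, 0.996, -0.093, 0.0]
contact_force: [0.6, -0.7, -4.9]
grip_width: 0.62
finger_force: 30.0
```

step_arm(
  plan=[
    [0, 0, 0.05, 0, 0, 0],
    [0, 0, 0.05, 0, 0, 0],
    [0, 0, 0.05, 0, 0, 0],
    [0, 0, 0.05, 0, 0, 0],
    [0, 0, 0, 0, 0, 0],
    [0, 0, 0, 0, 0, 0],
    [0, 0, 0, 0, 0, 0],
    [0, 0, 0, 0, 0, 0],
    [0, 0, 0, 0, 0, 0],
    [0, 0, 0, 0, 0, 0],
  ],
  gripper=0,
)

```text
time: 9.5
position: [0.5806, -0.1264, 0.0106]
tcp_rot: [0.0, 0.996, -0.093, 0.0]
contact_force: [-1.1, -0.0, -5.1]
grip_width: 0.621
finger_force: 30.0
```

step_arm(
  plan=[
    [0, 0, 0.04, 0, 0, 0],
    [0, 0, 0.04, 0, 0, 0],
    [0, 0, 0.04, 0, 0, 0],
    [0, 0, 0, 0, 0, 0],
    [0, 0, 0, 0, 0, 0],
    [0, 0, 0, 0, 0, 0],
    [0, 0, 0, 0, 0, 0],
    [0, 0, 0, 0, 0, 0],
    [0, 0, 0, 0, 0, 0],
    [0, 0, 0, 0, 0, 0],
  ],
  gripper=0,
)

```text
time: 10.75
position: [0.5807, -0.1264, 0.0106]
tcp_rot: [-0.0, 0.996, -0.093, 0.0]
contact_force: [-3.4, 1.1, 11.3]
grip_width: 0.623
finger_force: 30.0
```

step_arm(
  plan=[
    [0, 0, 0, 0, 0, 0],
    [0, 0, 0, 0, 0, 0],
    [0, 0, 0, 0, 0, 0],
    [0, 0, 0, 0, 0, 0],
    [0, 0, 0, 0, 0, 0],
    [0, 0, -1, 0, 0, 0],
    [0, 0, -3, 0, 0, 0],
    [0, 0, -5, 0, 0, 0],
    [0, 0, -6, 0, 0, 0],
    [0, 0, -6, 0, 0, 0],
  ],
  gripper=0.76,
)

```text
time: 12.0
position: [0.5802, -0.1264, 0.222]
tcp_rot: [-0.0, 0.996, -0.093, 0.0]
contact_force: [2.0, 0.4, -0.5]
grip_width: 0.76
finger_force: 0.0
```

Run:
```python
from h import *
p,M=pose(); c=cam("wrist"); save(c,"w3.png")
O=np.array([.573,-.164]);u=np.array([.186,.9826]);v=np.array([.9826,-.186])
for q in ("kit_box","stone_blue","stone_white"):
    for d in r.spot_point(q,c):
        if d["conf"]>.2: w=world(c,d["position"]); print(q,round(d["conf"],2),w.round(4),"box",(w[:2]-O)@v,(w[:2]-O)@u,proj(c,w).round())
outline(c,"stone_blue",0,0.04)
outline(c,"stone_white",0,0.04)
```

```text
t 12.0 p [ 0.5802 -0.1264  0.222 ] a -0.186 q [ 0.06  0.44  0.08  1.91 -0.05  0.8  -1.59]
kit_box 0.69 [ 0.582 -0.168 -0.   ] box 0.009632251457818864 -0.0022508909017197516 [356. 200.]
stone_blue 0.58 [ 0.5621 -0.2155  0.0058] box -0.001134148344624776 -0.05266263032060861 [400. 211.]
stone_white 0.91 [ 0.5828 -0.1274  0.004 ] box 0.0028379404537741282 0.03774515386726116 [320. 207.]
stone_blue 0.81 [405. 212.] [ 565.3 -212.6] [ 59.3 116.8] 79.5
stone_white 0.88 [319. 209.] [ 584.2 -126.7] [ 55.8 115.2] 79.21
```

View pics/w3.png

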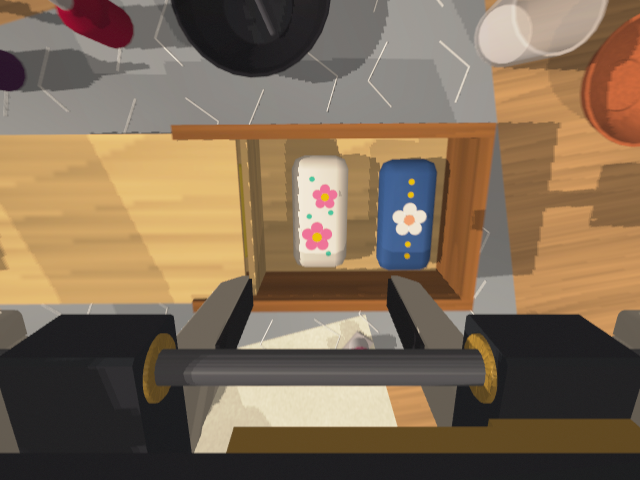

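White sits flat beside blue, at (320,210) and (405,212). Next is the tray.

step_arm(
  plan=[
    [-2.2, -4.8, 0, 0, 0, 0],
    [-2.2, -4.8, 0, 0, 0, 0],
    [-2.2, -4.8, 0, 0, 0, 0],
    [-2.2, -4.8, 0, 0, 0, 0],
    [-2.2, -4.8, 0, 0, 0, 0],
    [-2.2, -4.8, 0, 0, 0, 0],
    [-2.2, -4.8, 0, 0, 0, 0],
    [-2.2, -4.8, 0, 0, 0, 0],
    [-2.2, -4.8, 0, 0, 0, 0],
    [-2.0, -4.8, 0, 0, 0, -0.158],
  ],
  gripper=0.6,
)

```text
time: 13.55
position: [0.4537, 0.3868, 0.2174]
tcp_rot: [0.001, 1.0, -0.012, -0.001]
contact_force: [1.1, -0.2, 0.9]
grip_width: 0.599
finger_force: 0.0
```

Run:
```python
from h import *
p,M=pose(); c=cam("wrist"); save(c,"w4.png")
for d in r.spot_point("pots",c):
        if d["conf"]>.2: w=world(c,d["position"]); print(round(d["conf"],2),w.round(4),proj(c,w).round())
outline(c,"pots",0,0.022)
```

```text
t 13.55 p [0.4537 0.3868 0.2174] a -0.025 q [-0.79  0.45 -0.02  1.9   0.01  0.8  -2.41]
0.96 [0.454  0.3917 0.0018] [315. 209.]
0.65 [ 4.636e-01  2.768e-01 -3.000e-04] [417. 198.]
0.58 [ 0.6541  0.4188 -0.0022] [281.   7.]
pots 0.92 [389. 383.] [251.7 283.4] [ 63.2 234.2] 47.9
pots 0.79 [418. 197.] [468.2 281.1] [112.4  20.6] 63.52
pots 0.71 [316. 205.] [455.8 390.8] [ 29.9 165.8] 88.6
```

View pics/w4.png

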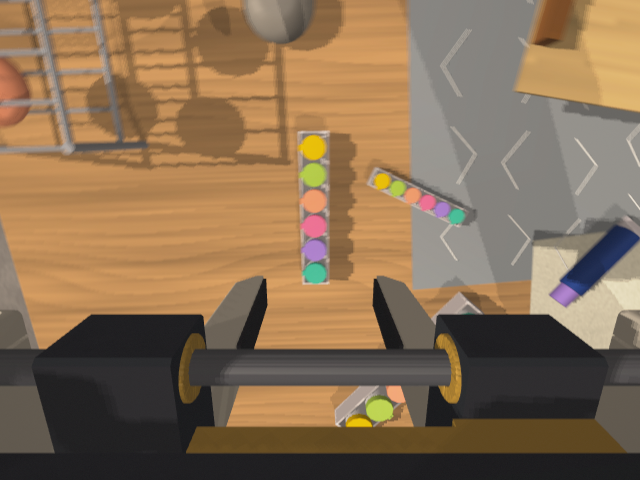

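step_arm(
  plan=[
    [0, -0.5, 3, 0, 0, 0],
    [0, 0, 5, 0, 0, 0],
    [0, 0, 5, 0, 0, 0],
    [0, 0, 4, 0, 0, 0],
    [0, 0, 2, 0, 0, 0],
    [0, 0, 1.2, 0, 0, 0],
    [0, 0, 0.8, 0, 0, 0],
    [0, 0, 0.4, 0, 0, 0],
    [0, 0, 0, 0, 0, 0],
    [0, 0, 0, 0, 0, 0],
  ],
  gripper=0.6,
)

```text
time: 14.95
position: [0.4556, 0.3909, 0.006]
tcp_rot: [-0.0, 1.0, -0.014, 0.0]
contact_force: [0.6, -0.3, -0.3]
grip_width: 0.602
finger_force: 0.0
```

step_arm(
  plan=[
    [0, 0, 0.2, 0, 0, 0],
    [0, 0, 0, 0, 0, 0],
    [0, 0, 0, 0, 0, 0],
    [0, 0, 0, 0, 0, 0],
    [0, 0, 0, 0, 0, 0],
    [0, 0, 0, 0, 0, 0],
    [0, 0, 0, 0, 0, 0],
    [0, 0, 0, 0, 0, 0],
    [0, 0, -0.5, 0, 0, 0],
    [0, 0, -0.5, 0, 0, 0],
  ],
  gripper=0,
)

```text
time: 16.2
position: [0.4553, 0.3907, 0.0136]
tcp_rot: [0.0, 1.0, -0.014, -0.0]
contact_force: [0.3, 0.2, -0.9]
grip_width: 0.318
finger_force: 30.0
```

step_arm(
  plan=[
    [0, 0, -3, 0, 0, 0],
    [0, 0, -5, 0, 0, 0],
    [0, 0, -5, 0, 0, -0.1765],
    [0, 0, -4, 0, 0, -0.1765],
    [0, 0, -2, 0, 0, -0.1765],
    [0, 0, 0, 0, 0, -0.1765],
    [0, 0, 0, 0, 0, -0.1765],
    [0, 0, 0, 0, 0, -0.1765],
    [0, 0, 0, 0, 0, -0.1765],
    [0, 0, 0, 0, 0, -0.1765],
  ],
  gripper=0,
)

```text
time: 17.45
position: [0.4553, 0.3904, 0.2037]
tcp_rot: [0.0, 0.768, 0.64, 0.0]
contact_force: [-0.3, -0.2, -1.6]
grip_width: 0.321
finger_force: 30.0
```

Run:
```python
from h import *
p,M=pose()
d=np.array([.573,-.164,p[2]])-p; print(M.T@d)
```

```text
t 17.45 p [0.4553 0.3904 0.2037] a 1.389 q [-0.5   0.5  -0.44  1.89  0.28  0.81 -1.27]
[-5.24084384e-01  2.15707064e-01  1.70548252e-04]
```

step_arm(
  plan=[
    [-4.0, 1.6, 0, 0, 0, 0],
    [-5.6, 2.3, 0, 0, 0, 0],
    [-5.6, 2.3, 0, 0, 0, 0],
    [-5.6, 2.3, 0, 0, 0, 0],
    [-5.6, 2.3, 0, 0, 0, 0],
    [-5.6, 2.3, 0, 0, 0, 0],
    [-5.6, 2.3, 0, 0, 0, 0],
    [-5.6, 2.3, 0, 0, 0, 0],
    [-5.2, 2.2, 0, 0, 0, 0],
    [-4.0, 1.7, 0, 0, 0, 0],
  ],
  gripper=0,
)

```text
time: 18.7
position: [0.57, -0.1674, 0.2037]
tcp_rot: [0.0, 0.771, 0.637, -0.0]
contact_force: [0.3, 0.9, 0.3]
grip_width: 0.319
finger_force: 30.0
```

Run:
```python
from h import *
p,M=pose(); c=cam("wrist"); save(c,"w5.png")
for q in ("pots","kit_box","stone_white","stone_blue","lid_push"):
  for d in r.spot_point(q,c):
    if d["conf"]>.2: w=world(c,d["position"]); print(q,round(d["conf"],2),w.round(4),proj(c,w).round())
d=np.array([.573,-.164,p[2]])-p; print(M.T@d)
```

```text
t 18.7 p [ 0.57   -0.1674  0.2037] a 1.382 q [ 0.47  0.49 -0.41  1.9   0.26  0.8  -0.26]
stone_white 0.61 [ 0.3935 -0.1357 -0.0006] [156. 214.]
[ 3.86135673e-03  2.28351019e-03 -2.59478257e-06]
```

View pics/w5.png

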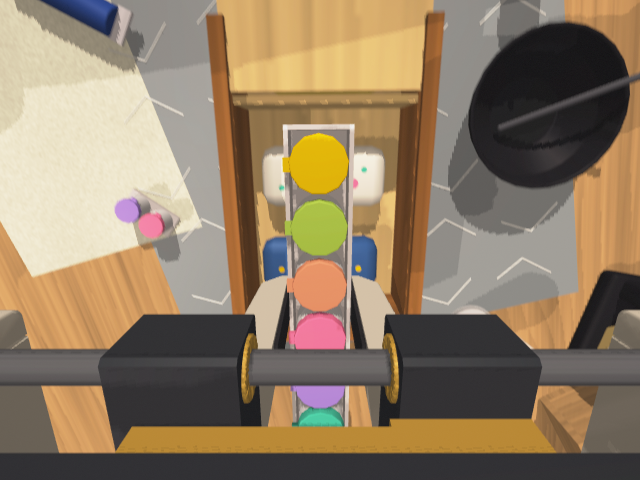

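step_arm(
  plan=[
    [0, 0, 2, 0, 0, 0],
    [0, 0, 3, 0, 0, 0],
    [0, 0, 3, 0, 0, 0],
    [0, 0, 3, 0, 0, 0],
    [0, 0, 2, 0, 0, 0],
    [0, 0, 1.2, 0, 0, 0],
    [0, 0, 0.8, 0, 0, 0],
    [0, 0, 0.4, 0, 0, 0],
    [0, 0, 0.3, 0, 0, 0],
    [0, 0, 0, 0, 0, 0],
  ],
  gripper=0,
)

```text
time: 20.25
position: [0.5703, -0.1644, 0.0466]
tcp_rot: [0.0, 0.77, 0.638, 0.0]
contact_force: [1.2, -0.2, -0.9]
grip_width: 0.323
finger_force: 30.0
```

step_arm(
  plan=[
    [0, 0, 0.04, 0, 0, 0],
    [0, 0, 0.04, 0, 0, 0],
    [0, 0, 0.04, 0, 0, 0],
    [0, 0, 0.04, 0, 0, 0],
    [0, 0, 0.04, 0, 0, 0],
    [0, 0, 0, 0, 0, 0],
    [0, 0, 0, 0, 0, 0],
    [0, 0, 0, 0, 0, 0],
    [0, 0, 0, 0, 0, 0],
    [0, 0, 0, 0, 0, 0],
  ],
  gripper=0,
)

```text
time: 21.5
position: [0.5702, -0.1644, 0.0444]
tcp_rot: [-0.0, 0.77, 0.638, -0.0]
contact_force: [0.3, 0.1, -1.4]
grip_width: 0.32
finger_force: 30.0
```

step_arm(
  plan=[
    [0, 0, 0.04, 0, 0, 0],
    [0, 0, 0.04, 0, 0, 0],
    [0, 0, 0.04, 0, 0, 0],
    [0, 0, 0, 0, 0, 0],
    [0, 0, 0, 0, 0, 0],
    [0, 0, 0, 0, 0, 0],
    [0, 0, 0, 0, 0, 0],
    [0, 0, 0, 0, 0, 0],
    [0, 0, 0, 0, 0, 0],
    [0, 0, 0, 0, 0, 0],
  ],
  gripper=0,
)

```text
time: 22.75
position: [0.5702, -0.1643, 0.0434]
tcp_rot: [0.0, 0.77, 0.638, -0.0]
contact_force: [-1.7, -0.2, 4.6]
grip_width: 0.319
finger_force: 30.0
```

step_arm(
  plan=[
    [0, 0, 0, 0, 0, 0],
    [0, 0, 0, 0, 0, 0],
    [0, 0, 0, 0, 0, 0],
    [0, 0, 0, 0, 0, 0],
    [0, 0, 0, 0, 0, 0],
    [0, 0, -1, 0, 0, 0],
    [0, 0, -2, 0, 0, 0],
    [0, 0, -4, 0, 0, 0],
    [0, 0, -5, 0, 0, 0],
    [0, 0, -5, 0, 0, 0],
  ],
  gripper=0.55,
)

```text
time: 24.0
position: [0.5699, -0.1642, 0.2154]
tcp_rot: [-0.0, 0.77, 0.638, 0.0]
contact_force: [-0.1, -0.4, 0.8]
grip_width: 0.546
finger_force: 0.0
```

Run:
```python
from h import *
p,M=pose(); c=cam("wrist"); save(c,"w6.png")
for q in ("pots","lid_push","stone_white"):
  for d in r.spot_point(q,c):
    if d["conf"]>.2: w=world(c,d["position"]); print(q,round(d["conf"],2),w.round(4),proj(c,w).round())
t=cam("top"); save(t,"top1.png")
for q in ("lid_push","kit_box"):
  for d in r.spot_point(q,t):
    if d["conf"]>.2: w=world(t,d["position"]); print(q,round(d["conf"],2),w.round(4),proj(t,w).round())
a=cv2.cvtColor(t["image"],cv2.COLOR_RGB2BGR)[150:280,190:430]
cv2.imwrite("pics/both.png",np.vstack([cv2.cvtColor(c["image"],cv2.COLOR_RGB2BGR)[:310],cv2.resize(a,(640,290))[:, :]]))
```

```text
t 24.0 p [ 0.5699 -0.1642  0.2154] a 1.384 q [ 0.48  0.47 -0.42  1.89  0.26  0.83 -0.26]
pots 0.65 [ 0.573  -0.1625  0.042 ] [322. 216.]
stone_white 0.69 [ 0.5817 -0.1281  0.0053] [324. 177.]
lid_push 0.67 [0.644  0.2082 0.088 ] [214. 194.]
kit_box 0.67 [ 0.6513 -0.4485 -0.0013] [455. 194.]
kit_box 0.48 [ 0.7885 -0.1064  0.    ] [331. 148.]
```

View pics/both.png

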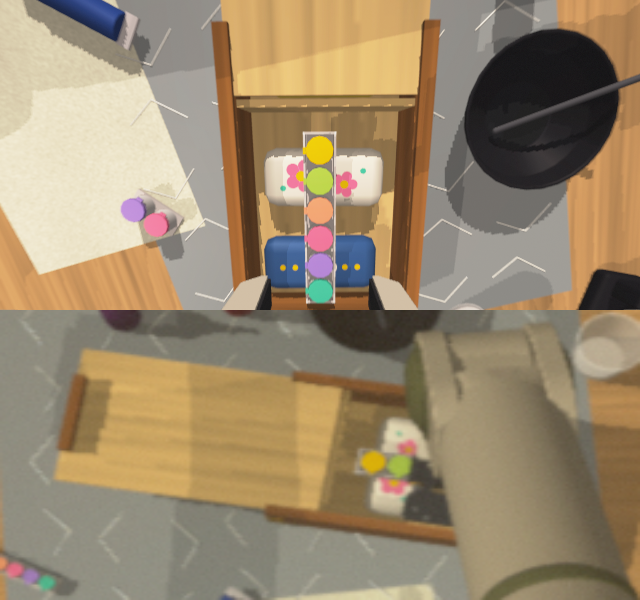

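The tray lies along the box across both stones, with pots centred at about (318,215). Now the lid.

step_arm(
  plan=[
    [3.5, 0, 0, 0, 0, 0],
    [4.5, 0, 0, 0, 0, 0],
    [4.5, 0, 0, 0, 0, 0],
    [4.5, 0, 0, 0, 0, 0],
    [4.5, 0, 0, 0, 0, 0],
    [4.5, 0.2, 0, 0, 0, 0],
    [4.5, 0.2, 0, 0, 0, 0],
    [4.5, 0, 0, 0, 0, 0],
    [4.5, 0, 0, 0, 0, 0],
    [3.5, 0, 0, 0, 0, 0],
  ],
  gripper=0,
)

```text
time: 25.6
position: [0.6533, 0.2596, 0.2112]
tcp_rot: [-0.001, 0.77, 0.639, -0.001]
contact_force: [0.3, -0.2, 0.3]
grip_width: 0.01
finger_force: 0.0
```

step_arm(
  plan=[
    [0, 0, 3, 0, 0, 0],
    [0, 0, 4, 0, 0, 0],
    [0, 0, 3, 0, 0, 0],
    [0, 0, 2, 0, 0, 0],
    [0, 0, 0.7, 0, 0, 0],
    [0, 0, 0.4, 0, 0, 0],
    [0, 0, 0, 0, 0, 0],
    [0, 0, 0, 0, 0, 0],
    [0, 0, 0, 0, 0, 0],
    [0, 0, 0, 0, 0, 0],
  ],
  gripper=0,
)

```text
time: 26.85
position: [0.6542, 0.2575, 0.0826]
tcp_rot: [0.0, 0.77, 0.638, 0.0]
contact_force: [0.7, 0.3, 0.2]
grip_width: 0.008
finger_force: 0.0
```

step_arm(
  plan=[
    [-2, 0, 0, 0, 0, 0],
    [-1.5, 0, 0, 0, 0, 0],
    [-1.5, 0, 0, 0, 0, 0],
    [-2, 0, 0, 0, 0, 0],
    [-2.3, 0, 0, 0, 0, 0],
    [-2.5, 0, 0, 0, 0, 0],
    [-2.5, 0, 0, 0, 0, 0],
    [-2.5, 0, 0, 0, 0, 0],
    [-2.5, 0, 0, 0, 0, 0],
    [-2, 0, 0, 0, 0, 0],
  ],
  gripper=0,
)

```text
time: 28.1
position: [0.6156, 0.0485, 0.0825]
tcp_rot: [-0.0, 0.77, 0.638, 0.002]
contact_force: [5.4, 5.4, -3.0]
grip_width: 0.005
finger_force: 3.3
```

Run:
```python
from h import *
p,M=pose(); c=cam("wrist"); t=cam("scene")
for n,k in (("w",c),("s",t)):
  for q in ("lid_push","pots"):
    for d in r.spot_point(q,k):
      if d["conf"]>.2: w=world(k,d["position"]); print(n,q,round(d["conf"],2),w.round(4),proj(k,w).round())
```

```text
t 28.1 p [0.6156 0.0485 0.0825] a 1.384 q [ 0.08  0.67 -0.37  1.95  0.4   0.6  -0.75]
s lid_push 0.71 [0.6123 0.0385 0.0886] [321. 268.]
s pots 0.87 [ 0.4659  0.2786 -0.0016] [429. 309.]
s pots 0.84 [0.2467 0.2775 0.0012] [478. 260.]
```

step_arm(
  plan=[
    [-1, 0, 0, 0, 0, 0],
    [-1, 0, 0, 0, 0, 0],
    [-1, 0, 0, 0, 0, 0],
    [-0.6, 0, 0, 0, 0, 0],
    [-0.4, 0, 0, 0, 0, 0],
    [-0.2, 0, 0, 0, 0, 0],
    [-0.1, 0, 0, 0, 0, 0],
    [0, 0, 0, 0, 0, 0],
    [0, 0, 0, 0, 0, 0],
    [0, 0, 0, 0, 0, 0],
  ],
  gripper=0,
)

```text
time: 29.65
position: [0.6067, 0.0077, 0.0823]
tcp_rot: [-0.0, 0.769, 0.639, 0.001]
contact_force: [-0.1, 5.0, 0.4]
grip_width: 0.004
finger_force: 2.6
```

step_arm(
  plan=[
    [-0.2, 0, 0, 0, 0, 0],
    [-0.2, 0, 0, 0, 0, 0],
    [-0.1, 0, 0, 0, 0, 0],
    [-0.1, 0, 0, 0, 0, 0],
    [-0.1, 0, 0, 0, 0, 0],
    [0, 0, 0, 0, 0, 0],
    [0, 0, 0, 0, 0, 0],
    [0, 0, 0, 0, 0, 0],
    [0, 0, 0, 0, 0, 0],
    [0, 0, 0, 0, 0, 0],
  ],
  gripper=0,
)

```text
time: 30.9
position: [0.6061, 0.0042, 0.0824]
tcp_rot: [-0.001, 0.769, 0.64, 0.003]
contact_force: [1.7, 15.8, -2.9]
grip_width: 0.002
finger_force: 7.7
```

step_arm(
  plan=[
    [-0.1, 0, 0, 0, 0, 0],
    [-0.1, 0, 0, 0, 0, 0],
    [-0.1, 0, 0, 0, 0, 0],
    [-0.1, 0, 0, 0, 0, 0],
    [0, 0, 0, 0, 0, 0],
    [0, 0, 0, 0, 0, 0],
    [0, 0, 0, 0, 0, 0],
    [0, 0, 0, 0, 0, 0],
    [0, 0, 0, 0, 0, 0],
    [0, 0, 0, 0, 0, 0],
  ],
  gripper=0,
)

```text
time: 32.15
position: [0.6061, 0.004, 0.0826]
tcp_rot: [-0.002, 0.768, 0.641, 0.005]
contact_force: [1.9, 24.7, -5.4]
grip_width: -0.0
finger_force: 12.4
```

step_arm(
  plan=[
    [0.7, 0, 0, 0, 0, 0],
    [1, 0, 0, 0, 0, 0],
    [2, 0, 0, 0, 0, 0],
    [0, 0, -3, 0, 0, 0],
    [0, 0, -4, 0, 0, 0],
    [-3, 0, -4, 0, 0, 0],
    [-4, 0, 0, 0, 0, 0],
    [0, 0, 0, 0, 0, 0],
    [0, 0, 0, 0, 0, 0],
    [0, 0, 0, 0, 0, 0],
  ],
  gripper=0,
)

```text
time: 33.4
position: [0.5984, -0.0357, 0.192]
tcp_rot: [-0.0, 0.769, 0.639, 0.0]
contact_force: [-0.3, -0.2, 0.2]
grip_width: 0.009
finger_force: 0.0
```

Run:
```python
from h import *
p,M=pose(); c=cam("wrist"); save(c,"w7.png")
for q in ("lid_push","catch","kit_box"):
    for d in r.spot_point(q,c)+r.spot_in(q,c):
      if d["conf"]>.2: w=world(c,d["position"]); print(q,round(d["conf"],2),w.round(4),proj(c,w).round())
```

```text
t 33.4 p [ 0.5984 -0.0357  0.192 ] a 1.386 q [ 0.28  0.52 -0.46  1.9   0.31  0.8  -0.53]
lid_push 0.72 [ 0.6045 -0.0032  0.0887] [319. 197.]
lid_push 0.95 [ 0.5945 -0.0469  0.0767] [317. 247.]
lid_push 0.54 [ 0.3989 -0.1295  0.0196] [158. 332.]Traceback (most recent call last):
  File "<stdin>", line 4, in <module>
ValueError: it knows: bowl, clay_dish, kit_box, lid_push, liner_plum, liner_red, paint_tube, pebble, pot_pair, pots, stone_blue, stone_white, water_cup
```

View pics/w7.png

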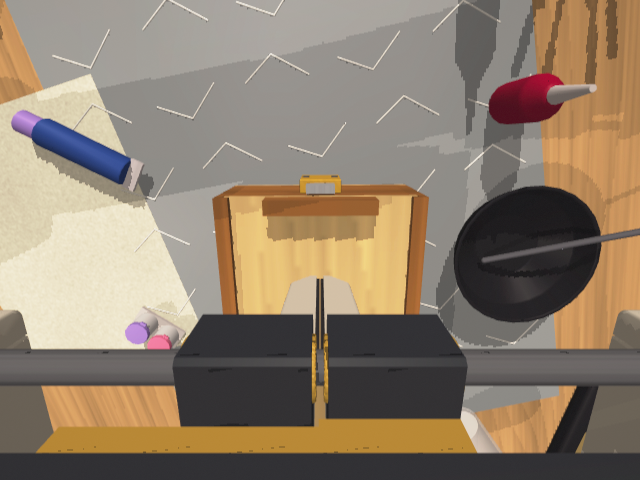

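Run:
```python
import cv2
a=cv2.imread("pics/w7.png")[165:225,270:370]
cv2.imwrite("pics/w7z.png",cv2.resize(a,(800,480),interpolation=cv2.INTER_NEAREST))
```

```text
(no output)
```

View pics/w7z.png

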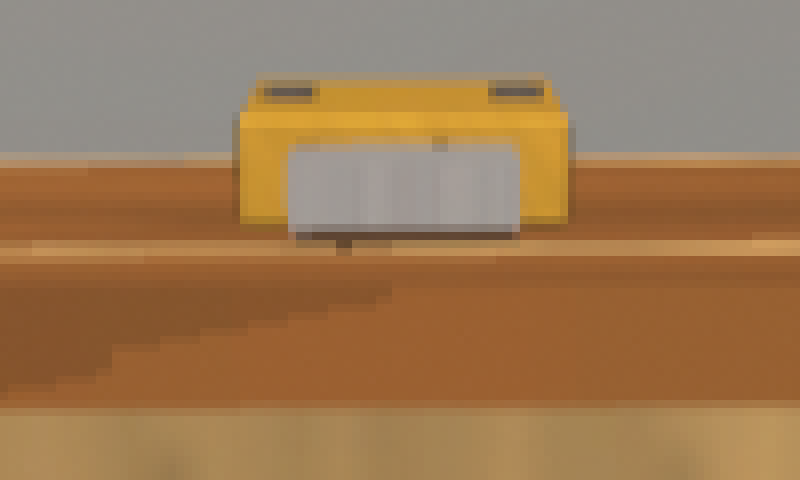

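The crop shows the full steel catch plate at (400,190), clear of the lid edge with a thin gap. The lid is home and the catch is up.

```bash
python3 -c "
from station import r
print(r.hand_in())"
```

```text
the job is handed in; nothing more can be done
None
```

I packed the white stone flat beside the blue one, laid the tray across both, slid the lid to its hard stop with the catch visibly clear behind it, and handed the job in; the judge's result was not shown.

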